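# Reset the air slide of a grain sample cleaner

### The arm

A 7-joint arm with a two-finger parallel gripper is mounted at the origin on the work surface. World frame = base frame: x ahead of the robot, y to its left, z up, the work surface at z = 0. Lengths are in m, angles in rad, forces in N, time in s.
With the tool pointing down it reaches from about 0.375 to 0.925 m from the base axis. Payload 3.1 kg.
Tool frame: the origin (TCP) lies on the centre line of the jaws, within the pads' length; the fingertips stand 17 mm ahead of it and the grasp point (between the pads) lies 2 mm behind it; z points along the fingers, y is the direction in which the jaws open and shut (so a half turn about z gives the same grasp; the last joint's range is limited). The gripper opens to 85 mm and grips with 20 to 120 N. Pads are 22 mm wide; open, the fingers measure 114 mm over their backs; the gripper's body (76 mm by 85 mm) begins 54 mm behind the grasp point. The pads swing forward as they close: fully open they stand 13 mm farther back than shut.
Start: joints at [-1.36, 0.383, 0.044, 1.598, -0.018, 1.161, -0.05], TCP at [0.198, 0.619, 0.248] pointing down, gripper open.
Joint ranges: [-2.61, 2.61], [-0.41, 2.15], [-1.48, 1.57], [0, 2.5], [-1.57, 4.71], [0.05, 1.97], [-2.85, 2.85]. Speed limits (rad/s): [2.79, 2.79, 3.14, 3.14, 3.14, 3.14, 3.14].

### API

Orientations are given as a 3x3 rotation matrix whose columns are the frame's x, y, z axes.
In Python, from plant import env gives the robot as it stands.
- The arm moves only by the shell command python3 -m handwheel 'ROWS' [FORCE]. ROWS is JSON, a list of rows, each an object with "claw": the closure, from 0 (fully open) to 1 (shut); "offset": the shift along the tool's x, y, z in cm, a list of three; "dr": the turn, a rotation vector about the tool's x, y, z in rad, a list of three. A call has 1 to 5 rows; each row shifts and turns the pose as measured when the row begins, along the tool's axes as they then stand; what a row does not reach is not made up. A row lasts 1/8 s, in which the tool goes at most 62.5 mm and 10.7 degrees, less where a joint would pass 70% of its speed; a pose out of reach is approached as far as the arm can. A call with a gripper value outside its range is refused whole. The fingers move at their own pace and stop on an object; FORCE is the grip in N (left out, the last holds). Time passes only in rows, so rows that do not move let the fingers close. It gives the time, the measured TCP pose, the force and the opening at its end, in the units of the state.
- env.read_state(): the state, without advancing time (a new reading comes with each control period).
- env.snapshot(name): name is "side" or "top"; returns a dict with "img" (384x512x3 uint8, red, green, blue), "vertical_fov" (degrees; the focal length in pixels is half the picture's height over the tangent of half this angle, whatever the lens; pixels are square), "cx", "cy" (the principal point, pixels), "D" ([k1, k2, p1, p2, k3] as OpenCV has them; the pictures are not rectified), "cam_to_world" (4x4, takes a point from camera to world coordinates). Camera axes: x right, y down, z forward; pixel columns grow to the right and rows downward; lengths in m; the calibration is good to about 2 mm. A picture is of the moment at which its call begins. There is no depth.
- env.sign_off(): hands the job in, once; it reports no verdict.
Trained networks look in a picture, given as the dict that the camera call returned (one of the last four; its "shot" number tells which), for a name from the list of things; names that differ only in an ending like _2 or _b are one class to them, and where a whole thing is asked for, a point or a joint stands for the part that bears it (a point fixed in the world has none). Each returns a list of dicts, best first, with "score" (0 to 1); they miss things now and then, are a little off and sometimes report something else, mostly with a low value. They report only what shows in the picture. A call takes as long as a camera call.
- env.regions_of(thing, picture): "pixels" (384x512 bool, what is visible of it) and "box" ([left, top, right, bottom] in pixels, round what is visible of it).
The state is a dict: "time": time; "joints": joint angles; "joint_vel": joint speeds; "effort": joint torques, N m; "eef_pos": TCP position; "orientation": TCP orientation; "contact_force": force on the tool from outside, world axes, zero at the start; "wrist_torque": the same for the moment, N m; "finger_gap": finger opening in m.
Only numpy, scipy, OpenCV 4.12 (cv2) and the standard library are available. Lean on these libraries where they do the work, as an engineer would, in place of code of your own. Each camera call takes 0.05 s, during which the arm holds its last target.

### The job

The next grain lot runs at the air setting marked by the red flag on the sample cleaner's scale. Slacken the black ball knob fully (counter-clockwise), move the air slide by its black grip until the pointer's hairline stands at the red flag, then turn the ball knob fully tight again so that the slide stays there. Leave the flag and the things lying on the cleaner's deck where they are.

Things in the scene. Friction and masses are not known exactly. Their poses are not given: they have to be found in the camera images.
- cleaner: Grain sample cleaner, fixed: blue-grey cabinet 300 mm (its x) by 560 mm (its y, -310 to +250), grey deck 120 mm above the bench. Origin: on the bench straight below the ball knob's axis; +y runs along the air slide in its opening direction, z up. Two guide rails 8 mm high, 69 mm apart, carry the slide; a dark steel bridge (104 x 60 mm, top 20 mm above the deck) spans it under the knob.
- hopper_top (a point): Middle of the mouth of the steel feed hopper that stands on the deck at the cleaner's -y end, 250 mm from the knob's axis: rim radius 68 mm, 332 mm above the bench. Beyond it, 405 mm from the knob's axis, stands a cyclone with a hose, about 310 mm high. Both belong to the cleaner: keep clear.
- clamp (a joint): Ball knob angle, rad: 0 = fully tight (stop), 1.3 = fully slack (stop). Grows as it turns counter-clockwise seen from above. It stays where it is left; turning takes 0.15 to 0.2 N m. Above 0.95 its pad is clear of the slide; tight, it holds the slide with 25 to 35 N. A dark line on the disc under the ball and a white dot on the ball point to the bridge's red dot when tight, to its green dot when slack.
- knob_ball (a point): Centre of the clamp's smooth black ball, 40 mm in diameter, 180 mm above the bench (60 above the deck), on a thin upright stem; it turns about the vertical through this point. The ball is slippery: close the fingers across its widest part, at this point's height; held higher they slide off. Below: a steel disc (radius 20 mm, top 36 mm below this point) and the bridge (top 40 mm below).
- air_slide (a joint): Position of the air slide in m: 0 = shut, 0.11 = fully open; it grows along the cleaner's +y. With the clamp slack it moves with about 3 N and stays where it is left.
- slide_grip (a point): Centre of the black plastic grip standing on the steel slide plate: head 34 mm (cleaner's x) by 16 mm (cleaner's y, along the slide) by 26 mm high, centre 155 mm and top 168 mm above the bench, on a slightly smaller neck. It lies 80 mm plus the slide's position from the knob's axis, along the cleaner's +y. Axes as the cleaner's. Fingertips may go down to 12 mm above the deck.
- pointer_tip (a point): Tip of the flat yellow pointer (10 mm wide, black hairline along its middle) fixed to the slide below the grip and reaching to the scale in the cleaner's +x: 43 mm in +x from the middle of the grip, at the same place along the slide, 130 mm above the bench. Axes as the cleaner's.
- flag_mark (a point): End nearest the slide of the red setting flag (8 mm wide along the slide, 24 mm across, white line in its middle) on the white scale bar beside the slide (26 mm wide, ticks every 5 mm), 131 mm above the bench. The point is in the middle of the flag's width; axes as the cleaner's. The setting is right when the pointer tip's y in this frame is 0. The flag sits tight (6 N); do not shift it.
- brush: Small flat cleaning brush, 140 mm long, lying on the front (-x) part of the deck; origin at its underside. Bystander.
- pen: Red and white marker pen, 130 mm long, lying on the front part of the deck, nearer the front edge. Bystander.
- red_cap: Red screw cap, 52 mm across, 20 mm high, on the deck beyond the slide and its scale. Bystander.
- sample_cup: White plastic sample bowl, 60 mm across, 36 mm high, on the deck beyond the slide and its scale. Bystander.

How it is judged:
On the way, in this order (a step that is already met when the one before it is completed fails the run):
1. the ball knob is slackened (turned beyond 1.0 rad) (value of joint clamp above 1 rad), for 0.2 s.
2. with the knob still slack, the slide's pointer comes to rest within 4 mm of the middle of the red flag (y of pointer_tip in the frame of flag_mark between -0.004 and 0.004 m and value of joint clamp above 0.8 rad and velocity of joint air_slide between -0.01 and 0.01 m/s), for 0.3 s.
At the end, for the whole second after the job is handed in: the pointer's hairline stands within the width of the red flag (within 4 mm of its middle, along the slide), the slide is at rest and the ball knob is tight (within 0.15 rad of its tight stop) (y of pointer_tip in the frame of flag_mark between -0.004 and 0.004 m and value of joint clamp below 0.15 rad and velocity of joint air_slide between -0.005 and 0.005 m/s); the robot touches nothing.
It fails at once if the red flag is shifted by more than 3 mm (distance of flag_mark from where it was at the start of the episode above 0.003 m).
It fails at once if a thing lying on the deck (brush, pen, cap, bowl) is moved by more than 15 mm or knocked over (distance of any of brush, red_cap, pen, sample_cup from where it was at the start of the episode above 0.015 m or angle between any of brush, red_cap, pen, sample_cup's own z axis and vertical above 0.5 rad).
It also fails if it takes over 61 s, if anything falls off the work surface, if the arm or the gripper's body presses on something with over 40 N, if the wrist force passes 120 N, or if a joint passes its speed limit or range.

## Working session

There is one attempt and no reset: what is moved stays moved. The work goes in short steps, Python scripts to look and compute and a shell command to move; the robot and the scene stay as the last step left them, time stands still between calls to the robot, and variables do not carry over. Pictures are saved under pics/ and viewed, and the job is handed in when it is done.

```bash
ls; mkdir -p pics
python3 - <<'E'
from plant import env
import cv2,pickle
s=env.read_state()
for k in s: print(k,s[k])
d={}
for n in("side","top"):
    p=env.snapshot(n); print({k:v for k,v in p.items() if k!="img"})
    cv2.imwrite(f"pics/{n}0.png",p["img"][:,:,::-1]); d[n]=p
    for t in ["knob_ball","slide_grip","pointer_tip","flag_mark","hopper_top","brush","pen","red_cap","sample_cup"]:
        try: r=env.regions_of(t,p)
        except Exception as e: print(t,e); continue
        import numpy as np
        print(n,t,[(round(x["score"],2),x["box"],[round(float(v.mean()),1) for v in np.nonzero(x["pixels"])[::-1]]) for x in r[:3]])
pickle.dump(d,open("s0.pkl","wb"))
E
```

```text
pics
time 0.0
joints [-1.35983658  0.38384121  0.04384492  1.59962719 -0.0179064   1.16123104
 -0.04992418]
joint_vel [-0.00064768  0.00199679  0.00043248  0.00032629  0.00042583  0.00062181
  0.00072328]
effort [-2.62169533e-05 -4.33466578e+01  1.02419324e+00 -2.49513030e+01
  1.04713501e-02  1.14084582e-02  2.91340562e-06]
eef_pos [0.19724672 0.61836899 0.24685864]
orientation [[-9.52723993e-01  3.03836340e-01 -6.86010859e-04]
 [ 3.03837080e-01  9.52720385e-01 -2.62598707e-03]
 [-1.44293772e-04 -2.71027643e-03 -9.99996317e-01]]
contact_force [ 0.77203788 -0.23925705  0.3066339 ]
wrist_torque [ 0.00300281 -0.05580051  0.03833409]
finger_gap 0.08556378764235513
{'vertical_fov': 54.51390751575775, 'cx': 259.2488760008578, 'cy': 193.97272162421783, 'D': array([-0.05329,  0.     ,  0.     ,  0.     ,  0.     ]), 'cam_to_world': array([[-0.86359131, -0.37522174,  0.33677692,  0.28568552],
       [-0.50409302,  0.65582708, -0.56194401,  0.40575963],
       [-0.01001381, -0.65505686, -0.75551323,  0.8221341 ],
       [ 0.        ,  0.        ,  0.        ,  1.        ]]), 'shot': 1}
side k
[... 1129 characters left out ...]
233.3, 192.2, 248.9, 206.0], [239.7, 196.4])]
top slide_grip [(0.88, [191.7, 183.7, 292.6, 211.4], [241.1, 197.5])]
top pointer_tip [(0.83, [189.9, 182.7, 290.6, 215.4], [239.6, 197.2])]
top flag_mark []
top hopper_top [(0.95, [133.7, 123.7, 448.6, 269.8], [275.5, 195.7]), (0.52, [189.3, 182.4, 290.0, 212.5], [240.3, 197.4])]
top brush [(0.77, [244.0, 226.3, 304.0, 242.6], [273.4, 234.2]), (0.56, [190.2, 179.0, 292.2, 212.6], [238.4, 197.5])]
top pen [(0.65, [204.2, 249.7, 259.0, 256.8], [232.7, 252.4])]
top red_cap [(0.85, [165.9, 144.3, 190.3, 165.2], [178.0, 154.5]), (0.32, [244.3, 229.9, 305.3, 242.0], [273.4, 234.1])]
top sample_cup [(0.61, [257.8, 135.9, 285.7, 160.5], [273.0, 146.9])]
```

Run:
```python
import pickle,cv2
d=pickle.load(open("s0.pkl","rb"))
i=d["top"]["img"][100:300,120:460,::-1]; cv2.imwrite("pics/top0c.png",cv2.resize(i,None,fx=2.3,fy=2.3,interpolation=cv2.INTER_CUBIC))
i=d["top"]["img"][170:230,180:300,::-1]; cv2.imwrite("pics/top0d.png",cv2.resize(i,None,fx=6.5,fy=6.5,interpolation=cv2.INTER_CUBIC))
i=d["side"]["img"][170:300,150:330,::-1]; cv2.imwrite("pics/side0c.png",cv2.resize(i,None,fx=4.4,fy=4.4,interpolation=cv2.INTER_CUBIC))
```

```text
(no output)
```

View pics/side0.png

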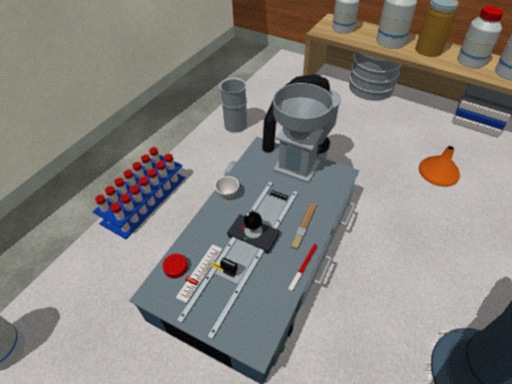

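View pics/top0c.png

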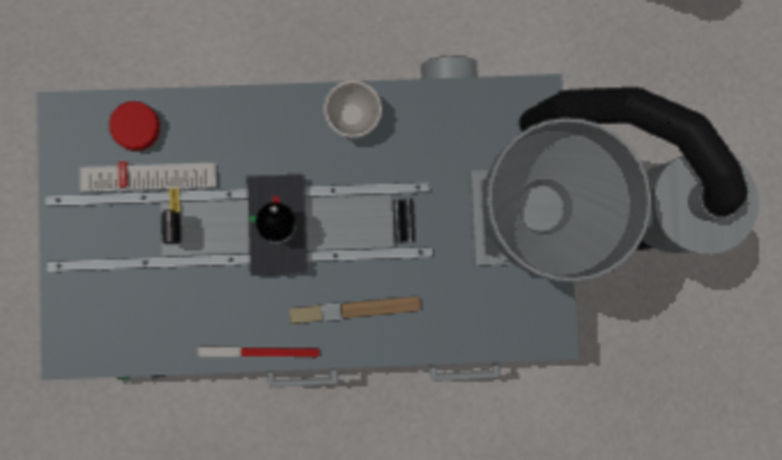

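View pics/top0d.png

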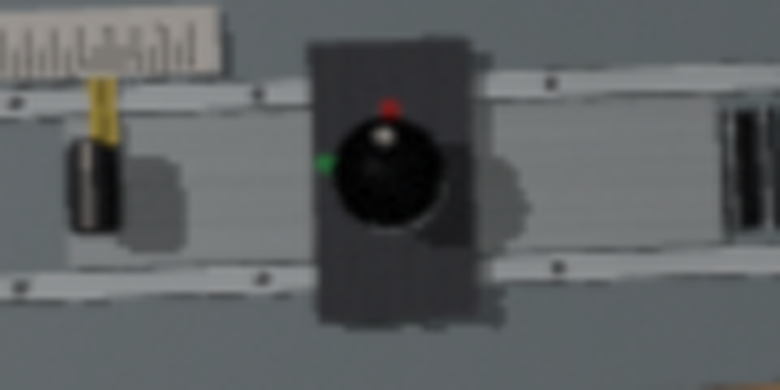

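View pics/side0c.png

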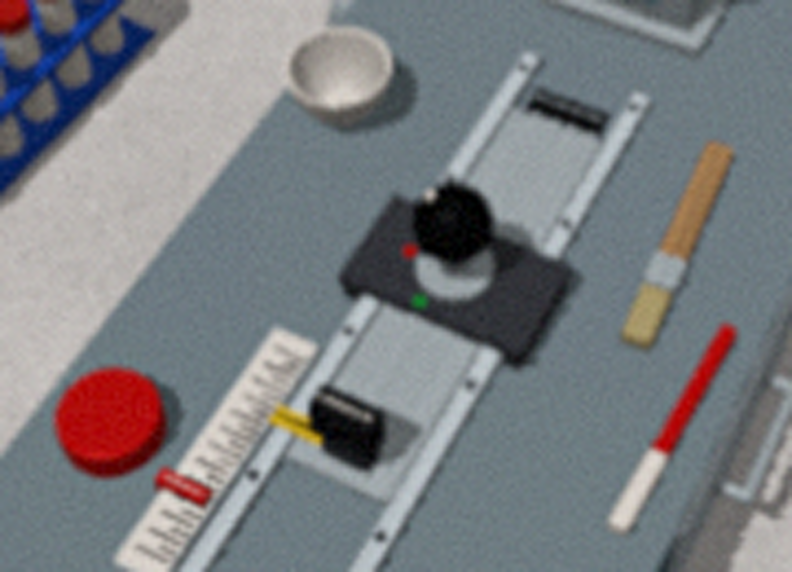

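```bash
cat > h.py <<'E'
import numpy as np,cv2
def ray(p,uv):
    h=p["img"].shape[0]; f=h/2/np.tan(np.radians(p["vertical_fov"])/2)
    K=np.array([[f,0,p["cx"]],[0,f,p["cy"]],[0,0,1]])
    x=cv2.undistortPoints(np.array([[uv]],float),K,np.array(p["D"],float))[0,0]
    T=np.array(p["cam_to_world"]); d=T[:3,:3]@np.array([x[0],x[1],1]); return T[:3,3],d/np.linalg.norm(d)
def atz(p,uv,z):
    o,d=ray(p,uv); return o+d*(z-o[2])/d[2]
def tri(p1,u1,p2,u2):
    a,d=ray(p1,u1); b,e=ray(p2,u2)
    s=np.linalg.lstsq(np.c_[d,-e],b-a,rcond=None)[0]; A=a+d*s[0];B=b+e*s[1]
    return (A+B)/2,np.linalg.norm(A-B)
def proj(p,X):
    h=p["img"].shape[0]; f=h/2/np.tan(np.radians(p["vertical_fov"])/2)
    K=np.array([[f,0,p["cx"]],[0,f,p["cy"]],[0,0,1]]);T=np.linalg.inv(np.array(p["cam_to_world"]))
    return cv2.projectPoints(np.array([X],float),cv2.Rodrigues(T[:3,:3])[0],T[:3,3],K,np.array(p["D"],float))[0][0,0]
E
python3 - <<'E'
from h import *
import pickle
np.set_printoptions(precision=4,suppress=True)
d=pickle.load(open("s0.pkl","rb"));t,s=d["top"],d["side"]
def c(u,o,k): return [(u[0]+.5)/k-.5+o[0],(u[1]+.5)/k-.5+o[1]]
T=lambda u:c(u,(180,170),6.5); T1=lambda u:c(u,(120,100),2.3); S=lambda u:c(u,(150,170),4.4)
print("ball",tri(t,T((388,172)),s,S((453,222))),atz(t,T((388,172)),.18),atz(s,S((453,222)),.18))
print("reddot",tri(t,T((390,107)),s,S((410,252))))
print("greendot",tri(t,T((324,164)),s,S((419,301))))
print("flag near end",tri(t,T1((124,187)),s,S((206,497))),atz(t,T1((124,187)),.131),atz(s,S((206,497)),.131))
print("pointer tip",tri(t,T((102,78)),s,S((275,413))),atz(t,T((102,78)),.13),atz(s,S((275,413)),.13))
print("grip top",atz(t,T((94,187)),.165))
# rail direction
for a,b in (((50,201),(425,187)),((50,267),(428,253))):
    A=atz(t,T1(a),.128);B=atz(t,T1(b),.128);v=A-B;print("rail",v,np.degrees(np.arctan2(-v[0],v[1])))
E
```

```text
ball (array([ 0.5456, -0.0002,  0.1812]), np.float64(0.0018447232696801438)) [ 0.5449 -0.0005  0.18  ] [ 0.5469 -0.0006  0.18  ]
reddot (array([0.572 , 0.0012, 0.1399]), np.float64(0.0011874066193773838))
greendot (array([0.5509, 0.0253, 0.1416]), np.float64(0.002480619774090007))
flag near end (array([0.5828, 0.162 , 0.1308]), np.float64(0.003535803971199434)) [0.5813 0.161  0.131 ] [0.5844 0.1628 0.131 ]
pointer tip (array([0.5817, 0.1093, 0.1304]), np.float64(0.0015735318313927036)) [0.5811 0.1089 0.13  ] [0.5826 0.1094 0.13  ]
grip top [0.5384 0.105  0.165 ]
rail [-0.0226  0.3952  0.    ] 3.2727553129499287
rail [-0.0219  0.3964  0.    ] 3.165455401981116
```

```bash
python3 -m handwheel '[{"claw":0,"offset":[-4.3,-4.0,0],"dr":[0,0,0]},{"claw":0,"offset":[-4.3,-4.0,0],"dr":[0,0,0]},{"claw":0,"offset":[-4.3,-4.0,0],"dr":[0,0,0.1]},{"claw":0,"offset":[-4.3,-4.0,0],"dr":[0,0,0.18]},{"claw":0,"offset":[-4,-4.3,0],"dr":[0,0,0.18]}]' 80
cat > st.py <<'E'
from plant import env
import numpy as np
np.set_printoptions(precision=4,suppress=True)
s=env.read_state();R=np.array(s["orientation"])
print("t",s["time"],"p",s["eef_pos"],"gap",s["finger_gap"],"F",s["contact_force"],"tau",s["wrist_torque"]);print(R);print("yaw y",np.degrees(np.arctan2(R[1,1],R[0,1])),"q",s["joints"])
def to(x,y,z): print("offset cm",100*R.T@(np.array([x,y,z])-s["eef_pos"]))
E
python3 -c "
from st import *
to(.546,0,.247)"
```

```text
time: 1.62
eef_pos: [0.3181, 0.3531, 0.248]
orientation: [[-0.716, 0.698, 0.001], [0.698, 0.716, 0.006], [0.004, 0.005, -1.0]]
contact_force: [0.7, 0.0, -0.1]
finger_gap: 0.0849
t 1.625 p [0.3181 0.3531 0.248 ] gap 0.08494680676374541 F [ 0.7322  0.0066 -0.0611] tau [-0.0374 -0.0353 -0.0604]
[[-0.7157  0.6984  0.0009]
 [ 0.6984  0.7157  0.0059]
 [ 0.0035  0.0048 -1.    ]]
yaw y 45.70306021506846 q [-1.127   0.0417  0.2103  2.017  -0.0132  1.0786 -0.113 ]
offset cm [-40.9701  -9.3547  -0.0934]
```

```bash
python3 -m handwheel '[{"claw":0,"offset":[-6,-1.4,0],"dr":[0,0,0]},{"claw":0,"offset":[-6,-1.4,0],"dr":[0,0,0]},{"claw":0,"offset":[-6,-1.4,0],"dr":[0,0,0]},{"claw":0,"offset":[-6,-1.4,0],"dr":[0,0,0]},{"claw":0,"offset":[-6,-1.4,0],"dr":[0,0,0]}]' >/dev/null
python3 -m handwheel '[{"claw":0,"offset":[0,0,0],"dr":[0,0,0.18]},{"claw":0,"offset":[0,0,0],"dr":[0,0,0.18]},{"claw":0,"offset":[0,0,0],"dr":[0,0,0.18]},{"claw":0,"offset":[0,0,0],"dr":[0,0,0.18]},{"claw":0,"offset":[0,0,0],"dr":[0,0,0.18]}]' 
python3 -c "
from st import *
to(.546,0,.247)"
```

```text
time: 2.88
eef_pos: [0.4882, 0.0809, 0.2501]
orientation: [[0.135, 0.991, 0.01], [0.991, -0.135, 0.012], [0.013, 0.008, -1.0]]
contact_force: [-0.5, -0.2, 0.4]
finger_gap: 0.0855
t 2.875 p [0.4882 0.0809 0.2501] gap 0.08548435442016859 F [-0.4518 -0.2337  0.3662] tau [-0.0067 -0.0306  0.006 ]
[[ 0.135   0.9908  0.0099]
 [ 0.9908 -0.1351  0.0119]
 [ 0.0131  0.0082 -0.9999]]
yaw y -7.763503380462162 q [-0.8081  0.0733  0.5963  1.9922 -0.0575  1.0772 -0.3219]
offset cm [-7.2394  6.8205  0.2751]
```

```bash
python3 -m handwheel '[{"claw":0,"offset":[-3.6,3.4,0],"dr":[0,0,0.0]},{"claw":0,"offset":[-3.6,3.4,0],"dr":[0,0,0]},{"claw":0,"offset":[0,0,0],"dr":[0,0,0.18]},{"claw":0,"offset":[0,0,0],"dr":[0,0,0.18]},{"claw":0,"offset":[0,0,0],"dr":[0,0,0.18]}]' >/dev/null
python3 -c "
from st import *
to(.546,0,.247)
p=env.snapshot('top')
import cv2
cv2.imwrite('pics/t1.png',cv2.resize(p['img'][120:280,120:320,::-1],None,fx=3.5,fy=3.5))
p=env.snapshot('side')
cv2.imwrite('pics/s1.png',p['img'][:,:,::-1])
"
```

```text
t 3.5 p [ 0.5483 -0.0013  0.2509] gap 0.08575616305420929 F [-0.2868 -0.2059 -0.3194] tau [-0.0352  0.052  -0.0152]
[[ 0.6344  0.7729  0.0129]
 [ 0.7728 -0.6345  0.0132]
 [ 0.0184  0.0016 -0.9998]]
yaw y -39.382219931775225 q [-0.7274  0.2165  0.7532  1.8793 -0.181   1.097  -0.592 ]
offset cm [-0.0495 -0.2613  0.3858]
```

View pics/t1.png

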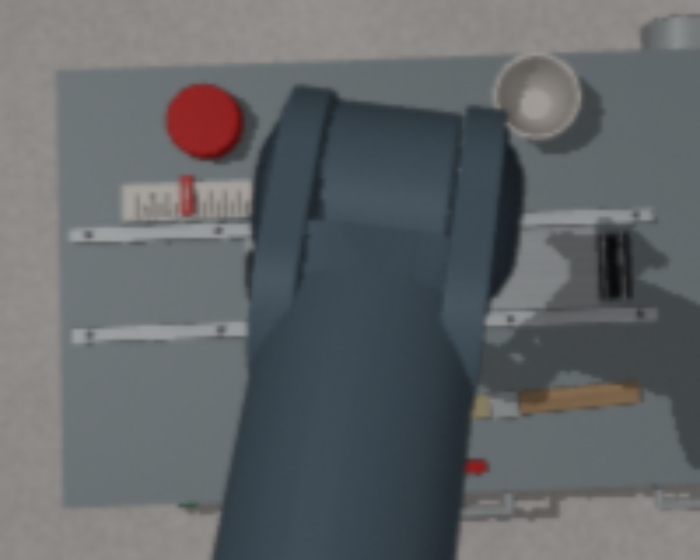

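View pics/s1.png

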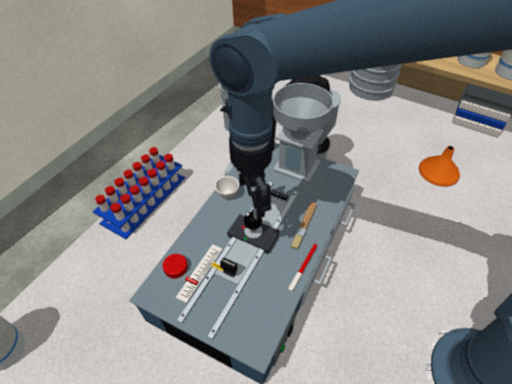

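```bash
python3 -m handwheel '[{"claw":0,"offset":[0,-0.3,0],"dr":[0.002,-0.018,0]},{"claw":0,"offset":[0,0,2],"dr":[0,0,0]},{"claw":0,"offset":[0,0,2],"dr":[0,0,0]},{"claw":0,"offset":[0,0,2],"dr":[0,0,0]},{"claw":0,"offset":[0,0,0],"dr":[0,0,0]}]' >/dev/null
python3 -c "
from st import *
to(.546,0,.176)"
```

```text
t 4.225 p [0.5461 0.0041 0.1902] gap 0.0853165788243481 F [ 0.1017 -0.3141  0.0016] tau [-0.0398 -0.0597  0.0201]
[[ 0.6162  0.7876 -0.0006]
 [ 0.7876 -0.6162  0.0007]
 [ 0.0002 -0.0009 -1.    ]]
yaw y -38.03991623914667 q [-0.7012  0.3025  0.7222  1.9316 -0.2381  0.9937 -0.5341]
offset cm [-0.3295  0.2402  1.4155]
```

```bash
python3 -m handwheel '[{"claw":0,"offset":[-0.35,0.25,1.4],"dr":[0,0,0]},{"claw":0,"offset":[0,0,0],"dr":[0,0,0]}]' >/dev/null
python3 -c "
from st import *
to(.546,0,.176)
p=env.snapshot('side')
import cv2
cv2.imwrite('pics/s2.png',cv2.resize(p['img'][170:300,170:320,::-1],None,fx=4.4,fy=4.4,interpolation=2))
"
```

```text
t 4.475 p [ 0.5467 -0.      0.1765] gap 0.08516723800571599 F [ 0.2325 -0.6955 -0.5927] tau [ 0.0262 -0.053   0.0684]
[[ 0.6143  0.7891  0.001 ]
 [ 0.7891 -0.6143  0.001 ]
 [ 0.0014  0.0002 -1.    ]]
yaw y -37.89864128342015 q [-0.6849  0.3231  0.7155  1.9422 -0.2571  0.9665 -0.509 ]
offset cm [-0.0435 -0.0605  0.0487]
```

View pics/s2.png

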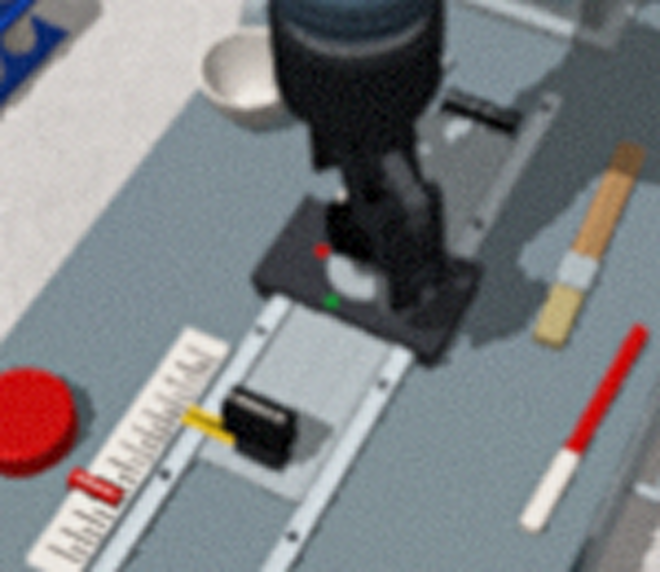

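```bash
python3 -m handwheel '[{"claw":1,"offset":[0,0,0],"dr":[0,0,0]},{"claw":1,"offset":[0,0,0],"dr":[0,0,0]},{"claw":1,"offset":[0,0,0],"dr":[0,0,0]},{"claw":1,"offset":[0,0,0],"dr":[0,0,0]},{"claw":1,"offset":[0,0,0],"dr":[0,0,0]}]' 80
python3 -c "
from st import *
to(.546,0,.176)"
```

```text
time: 5.15
eef_pos: [0.5473, 0.0014, 0.1792]
orientation: [[0.614, 0.79, 0.002], [0.79, -0.614, 0.005], [0.005, -0.001, -1.0]]
contact_force: [0.5, -0.2, 0.2]
finger_gap: 0.0367
t 5.15 p [0.5473 0.0014 0.1792] gap 0.036660792243768246 F [ 0.5412 -0.1596  0.212 ] tau [-0.0816 -0.0676 -0.0821]
[[ 0.6137  0.7895  0.0019]
 [ 0.7895 -0.6137  0.0045]
 [ 0.0047 -0.0013 -1.    ]]
yaw y -37.85802230750758 q [-0.686   0.3194  0.7155  1.9394 -0.2577  0.9714 -0.5096]
offset cm [-0.1907 -0.0154  0.3171]
```

```bash
python3 -m handwheel '[{"claw":1,"offset":[0,0,0],"dr":[0,0,0]}]' 80
python3 -c "
from st import *
to(.546,0,.176)
p=env.snapshot('side')
import cv2
cv2.imwrite('pics/s3.png',cv2.resize(p['img'][190:260,210:300,::-1],None,fx=8,fy=8,interpolation=2))
"
```

```text
time: 5.28
eef_pos: [0.5473, 0.0014, 0.1792]
orientation: [[0.614, 0.789, 0.002], [0.789, -0.614, 0.005], [0.005, -0.001, -1.0]]
contact_force: [-1.3, 0.6, 0.9]
finger_gap: 0.0367
t 5.275 p [0.5473 0.0014 0.1792] gap 0.03674030447974333 F [-1.2907  0.5945  0.8612] tau [-0.021   0.0944 -0.0146]
[[ 0.6138  0.7895  0.0019]
 [ 0.7895 -0.6138  0.0045]
 [ 0.0047 -0.0013 -1.    ]]
yaw y -37.86287076578154 q [-0.686   0.3194  0.7156  1.9395 -0.2577  0.9713 -0.5097]
offset cm [-0.1913 -0.0147  0.3143]
```

View pics/s3.png

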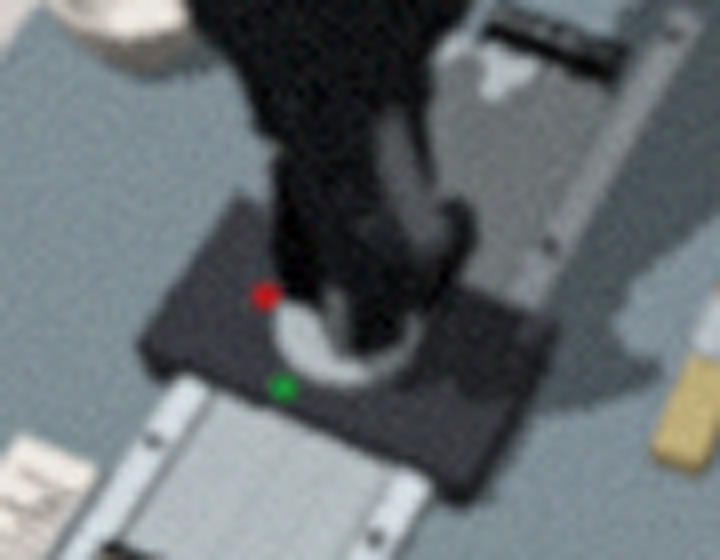

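```bash
python3 -m handwheel '[{"claw":1,"offset":[0,0,0.1],"dr":[0,0,-0.14]},{"claw":1,"offset":[0,0,0],"dr":[0,0,-0.14]},{"claw":1,"offset":[0,0,0],"dr":[0,0,-0.14]},{"claw":1,"offset":[0,0,0],"dr":[0,0,-0.14]},{"claw":1,"offset":[0,0,0],"dr":[0,0,-0.14]}]' 80 >/dev/null
python3 -c "
from st import *
to(.546,0,.176)
p=env.snapshot('side')
import cv2
cv2.imwrite('pics/s4.png',cv2.resize(p['img'][190:260,210:300,::-1],None,fx=8,fy=8,interpolation=2))
"
```

```text
t 5.95 p [0.546  0.0018 0.1792] gap 0.036787927720912224 F [-2.4267  1.2069  0.5766] tau [ 0.1029  0.1038 -0.1846]
[[-0.0587  0.9983 -0.0021]
 [ 0.9983  0.0587  0.0072]
 [ 0.0073 -0.0016 -1.    ]]
yaw y 3.3640499741310212 q [-0.5735  0.2953  0.5789  1.9351 -0.2032  0.9689  0.1605]
offset cm [-0.1853 -0.0124  0.3157]
```

View pics/s4.png

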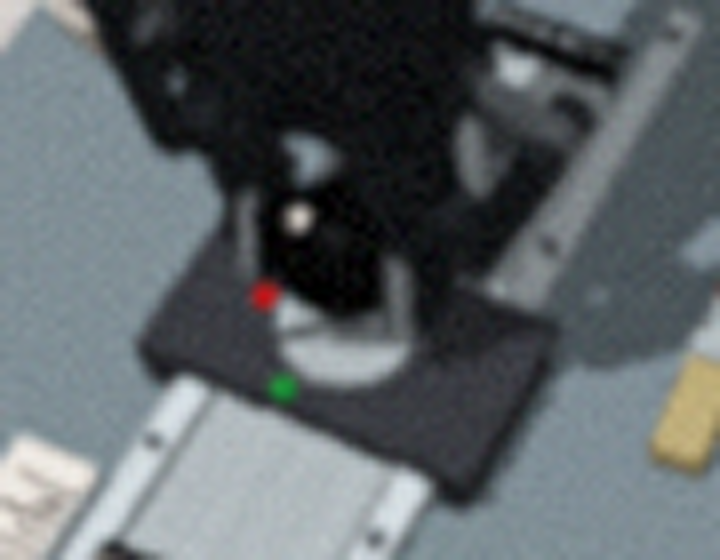

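```bash
python3 -m handwheel '[{"claw":1,"offset":[0,0,0],"dr":[0,0,-0.12]},{"claw":1,"offset":[0,0,0],"dr":[0,0,-0.12]},{"claw":1,"offset":[0,0,0],"dr":[0,0,-0.12]},{"claw":1,"offset":[0,0,0],"dr":[0,0,-0.12]},{"claw":1,"offset":[0,0,0],"dr":[0,0,-0.11]}]' 80 >/dev/null
python3 -c "
from st import *
to(.546,0,.176)
p=env.snapshot('side')
import cv2
cv2.imwrite('pics/s5.png',cv2.resize(p['img'][190:260,210:300,::-1],None,fx=8,fy=8,interpolation=2))
"
```

```text
t 6.625 p [0.5448 0.0015 0.1792] gap 0.03695022917771579 F [-6.9126  6.8501  4.9264] tau [2.1798 1.501  0.4028]
[[-0.6094  0.7929 -0.0056]
 [ 0.7928  0.6094  0.0097]
 [ 0.0111  0.0015 -0.9999]]
yaw y 37.54537139115058 q [-0.4856  0.2822  0.4764  1.9318 -0.1674  0.9695  0.7259]
offset cm [-0.1998  0.0033  0.3181]
```

View pics/s5.png

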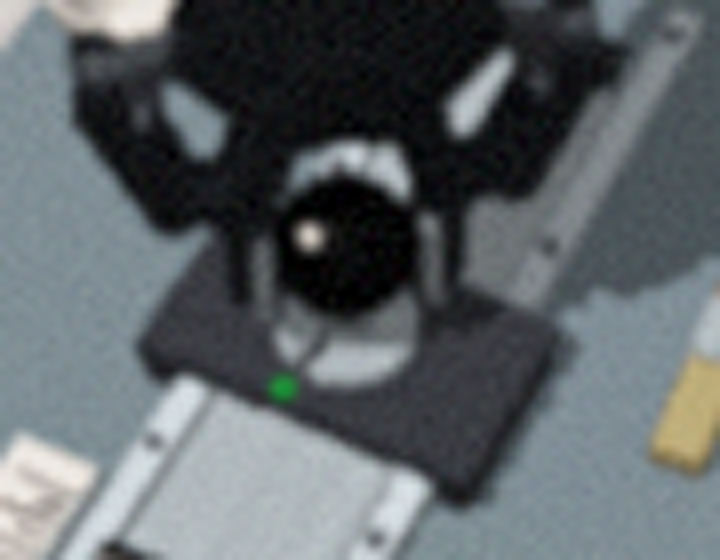

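```bash
python3 -m handwheel '[{"claw":1,"offset":[0,0,0],"dr":[0,0,0.0]},{"claw":1,"offset":[0,0,0],"dr":[0,0,0]}]' 80 
python3 -m handwheel '[{"claw":0,"offset":[0,0,0],"dr":[0,0,0.0]},{"claw":0,"offset":[0,0,0],"dr":[0,0,0]},{"claw":0,"offset":[0,0,0],"dr":[0,0,0]},{"claw":0,"offset":[0,0,0],"dr":[0,0,0]}]' 80
python3 -c "
from st import *
to(.546,0,.25)
p=env.snapshot('side')
import cv2
cv2.imwrite('pics/s6.png',cv2.resize(p['img'][190:260,210:300,::-1],None,fx=8,fy=8,interpolation=2))
"
```

```text
time: 6.92
eef_pos: [0.5441, 0.0026, 0.1793]
orientation: [[-0.61, 0.792, -0.008], [0.792, 0.61, 0.01], [0.013, 0.0, -1.0]]
contact_force: [-0.7, 0.1, 1.5]
finger_gap: 0.0365
time: 7.42
eef_pos: [0.5458, 0.0013, 0.1795]
orientation: [[-0.608, 0.794, -0.004], [0.794, 0.608, 0.008], [0.009, 0.002, -1.0]]
contact_force: [-0.5, -0.5, -0.3]
finger_gap: 0.0855
t 7.425 p [0.5458 0.0013 0.1795] gap 0.08547226289229885 F [-0.5395 -0.4908 -0.3468] tau [-0.0811 -0.0452 -0.0051]
[[-0.6078  0.7941 -0.0035]
 [ 0.7941  0.6078  0.0084]
 [ 0.0088  0.0023 -1.    ]]
yaw y 37.4285888882417 q [-0.4862  0.2828  0.477   1.9306 -0.1665  0.9682  0.7231]
offset cm [-0.0501 -0.0498 -7.0524]
```

View pics/s6.png

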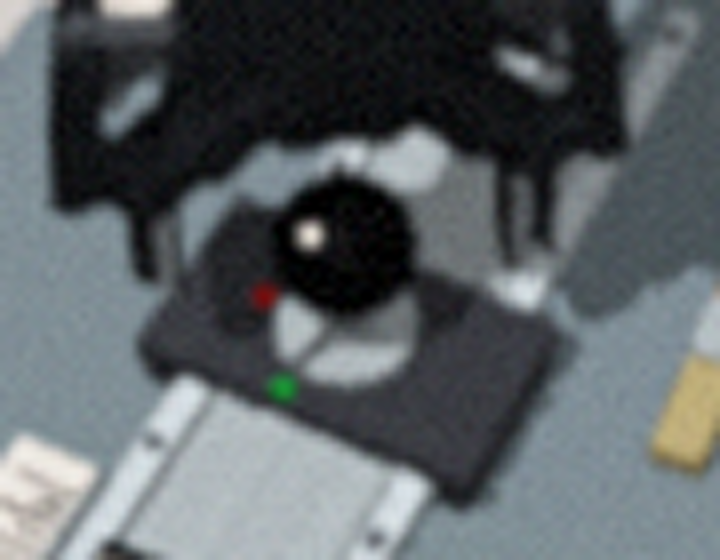

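```bash
python3 -m handwheel '[{"claw":0,"offset":[0,0,-3.5],"dr":[0,0,0.0]},{"claw":0,"offset":[0,0,-3.5],"dr":[0,0,0]},{"claw":0,"offset":[0,0,0],"dr":[0.002,-0.009,-0.16]},{"claw":0,"offset":[0,0,0],"dr":[0,0,-0.17]},{"claw":0,"offset":[0,0,0],"dr":[0,0,-0.17]}]' >/dev/null
python3 -m handwheel '[{"claw":0,"offset":[0,0,0],"dr":[0,0,-0.17]},{"claw":0,"offset":[0,0,0],"dr":[0,0,-0.17]},{"claw":0,"offset":[0,0,0],"dr":[0,0,-0.12]},{"claw":0,"offset":[0,5,0],"dr":[0,0,0]},{"claw":0,"offset":[0,5,0],"dr":[0,0,0]}]' >/dev/null
python3 -c "
from st import *
to(.539,.107,.155)"
```

```text
t 8.725 p [0.5406 0.0952 0.2527] gap 0.08522476748849227 F [0.2993 0.3463 0.8   ] tau [-0.008  -0.0214  0.0266]
[[-0.9982 -0.0602  0.0053]
 [-0.0602  0.9982 -0.0022]
 [-0.0052 -0.0026 -1.    ]]
yaw y 93.4503090221517 q [-0.5384  0.1868  0.322   1.8549 -0.062   1.1053  1.437 ]
offset cm [0.1424 1.2176 9.767 ]
```

```bash
python3 -m handwheel '[{"claw":0,"offset":[0.15,1.2,2],"dr":[0.002,0.005,0.0]},{"claw":0,"offset":[0,0,2.5],"dr":[0,0,0]},{"claw":0,"offset":[0,0,2],"dr":[0,0,0]},{"claw":0,"offset":[0,0,0],"dr":[0,0,0]}]' >/dev/null
python3 -c "
from st import *
to(.539,.107,.154)
p=env.snapshot('side')
import cv2
cv2.imwrite('pics/s7.png',cv2.resize(p['img'][170:300,170:320,::-1],None,fx=4.4,fy=4.4,interpolation=2))
"
```

```text
t 9.225 p [0.5373 0.1104 0.1839] gap 0.0856549701645052 F [-0.0403  0.0134  0.5426] tau [ 0.0357 -0.0259 -0.0108]
[[-0.9977 -0.0676 -0.001 ]
 [-0.0675  0.9977 -0.0051]
 [ 0.0013 -0.005  -1.    ]]
yaw y 93.8735470116438 q [-0.5449  0.2679  0.3036  1.9151 -0.0901  0.9743  1.4378]
offset cm [-0.1473 -0.336   2.9951]
```

View pics/s7.png

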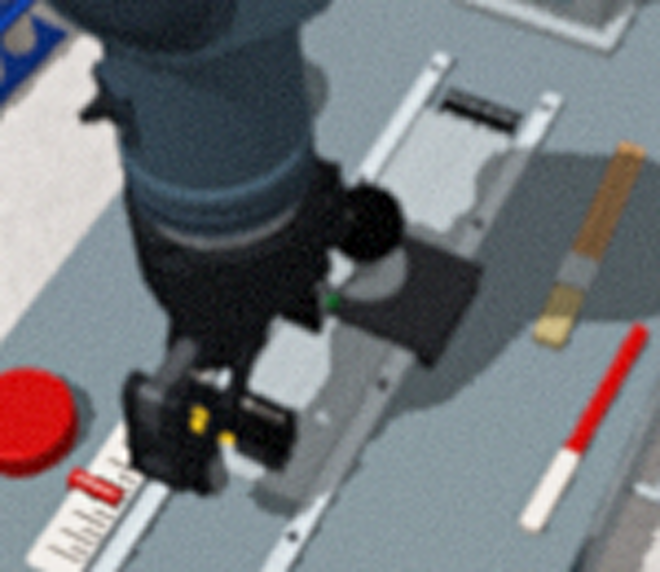

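```bash
python3 -m handwheel '[{"claw":0,"offset":[-0.15,-0.35,1.5],"dr":[-0.003,0,-0.01]},{"claw":0,"offset":[0,0,1.4],"dr":[0,0,0]},{"claw":0,"offset":[0,0,0],"dr":[0,0,0]}]' >/dev/null
python3 -c "
from st import *
to(.539,.107,.154)
p=env.snapshot('side')
import cv2
cv2.imwrite('pics/s8.png',cv2.resize(p['img'][170:300,170:320,::-1],None,fx=4.4,fy=4.4,interpolation=2))
"
```

```text
t 9.65 p [0.5415 0.1053 0.1555] gap 0.08543012987269603 F [-0.2582 -0.5904  1.1133] tau [ 0.0287  0.015  -0.0555]
[[-0.9971 -0.0754  0.0036]
 [-0.0755  0.9971 -0.0011]
 [-0.0035 -0.0014 -1.    ]]
yaw y 94.32701223206772 q [-0.5259  0.3083  0.299   1.9329 -0.1107  0.913   1.4737]
offset cm [0.2332 0.19   0.1528]
```

View pics/s8.png

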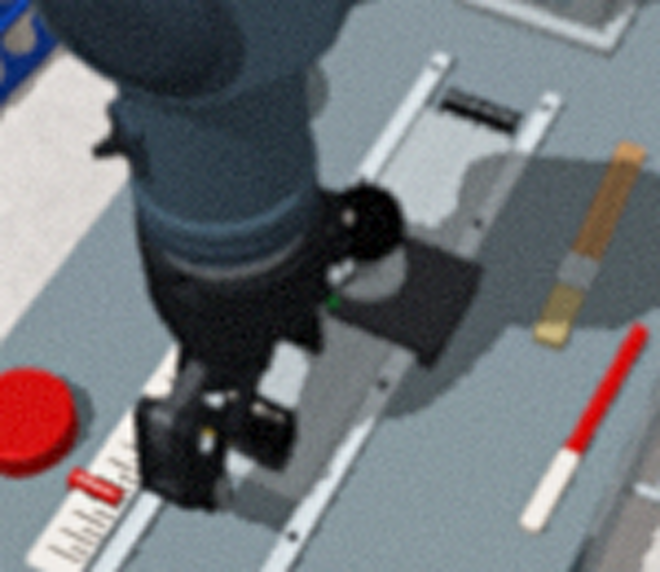

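Straddles the grip. Close gently (30 N) with small yaw/lateral correction.

```bash
python3 -m handwheel '[{"claw":1,"offset":[0.2,0.2,0],"dr":[0,0,0.018]},{"claw":1,"offset":[0,0,0],"dr":[0,0,0]},{"claw":1,"offset":[0,0,0],"dr":[0,0,0]},{"claw":1,"offset":[0,0,0],"dr":[0,0,0]},{"claw":1,"offset":[0,0,0],"dr":[0,0,0]}]' 30 >/dev/null
python3 -m handwheel '[{"claw":1,"offset":[0,0,0],"dr":[0,0,0]}]' >/dev/null
python3 -c "
from st import *
to(.539,.107,.154)
"
```

```text
t 10.45 p [0.5407 0.1079 0.1578] gap 0.015264733068484176 F [-0.5551  0.0273  0.22  ] tau [ 0.039  -0.0494  0.0111]
[[-0.9983 -0.057   0.0077]
 [-0.057   0.9984  0.0003]
 [-0.0077 -0.0002 -1.    ]]
yaw y 93.26675304825453 q [-0.5334  0.3026  0.3015  1.935  -0.1101  0.9123  1.4498]
offset cm [ 0.1826 -0.0818  0.3751]
```

```bash
python3 -m handwheel '[{"claw":1,"offset":[0,1.2,0],"dr":[0,0,0]},{"claw":1,"offset":[0,1.2,0],"dr":[0,0,0]},{"claw":1,"offset":[0,1.2,0],"dr":[0,0,0]},{"claw":1,"offset":[0,1.0,0],"dr":[0,0,0]},{"claw":1,"offset":[0,0,0],"dr":[0,0,0]}]' >/dev/null
cat > look.py <<'E'
from st import *
import sys,cv2,pickle
n=sys.argv[1]; d={}
for c in ('side','top'):
    d[c]=env.snapshot(c)
i=d['side']['img'][220:310,160:270,::-1]; a=cv2.resize(i,None,fx=6,fy=6,interpolation=2); cv2.imwrite(f'pics/s{n}.png',a)
i=d['top']['img'][155:230,150:270,::-1]; a=cv2.resize(i,None,fx=6.5,fy=6.5,interpolation=2); cv2.imwrite(f'pics/t{n}.png',a)
pickle.dump(d,open(f'd{n}.pkl','wb'))
E
python3 look.py 10
```

```text
t 11.075 p [0.538  0.156  0.1578] gap 0.015392832224407585 F [0.2254 0.9018 0.1168] tau [ 0.1301 -0.0113  0.0144]
[[-0.9983 -0.0571  0.0075]
 [-0.0571  0.9984 -0.0014]
 [-0.0074 -0.0019 -1.    ]]
yaw y 93.27399072159378 q [-0.5976  0.3175  0.2795  1.9129 -0.1038  0.9187  1.3591]
```

View pics/s10.png

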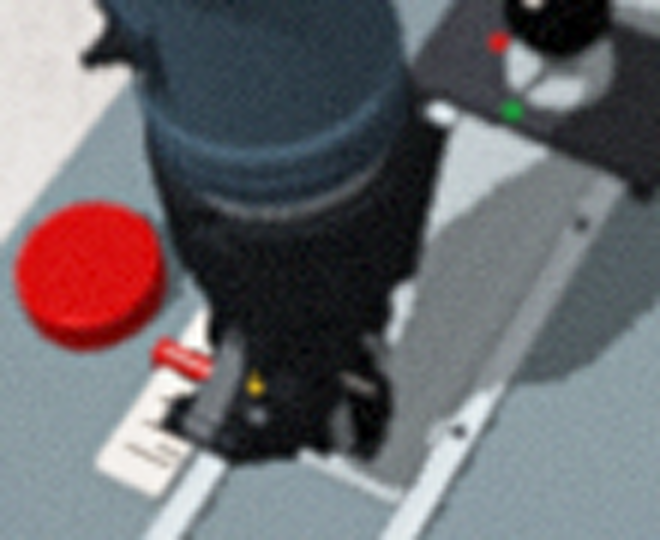

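View pics/t10.png

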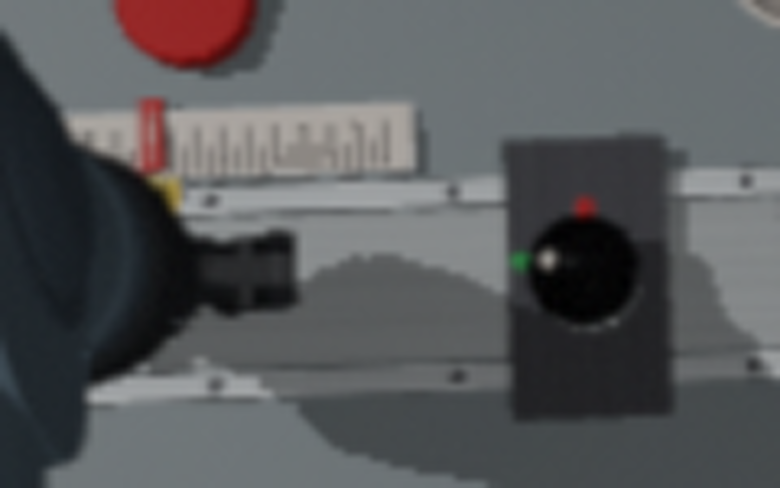

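```bash
python3 -m handwheel '[{"claw":1,"offset":[0,0.38,0],"dr":[0,0,0]},{"claw":1,"offset":[0,0,0],"dr":[0,0,0]},{"claw":1,"offset":[0,0,0],"dr":[0,0,0]}]' >/dev/null
python3 look.py 11
```

```text
t 11.55 p [0.5378 0.1594 0.1578] gap 0.015614557752153677 F [-1.0149 -1.1027  0.1777] tau [-0.0957  0.0167  0.0475]
[[-0.9984 -0.0558  0.0075]
 [-0.0558  0.9984 -0.0007]
 [-0.0075 -0.0011 -1.    ]]
yaw y 93.20092634397199 q [-0.6018  0.3187  0.2781  1.9111 -0.1045  0.919   1.3525]
```

View pics/t11.png

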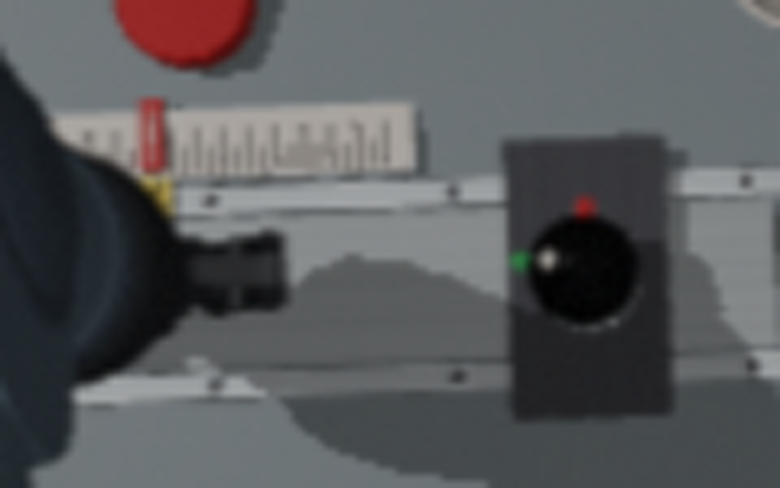

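```bash
python3 -m handwheel '[{"claw":0,"offset":[0,0,0],"dr":[0,0,0]},{"claw":0,"offset":[0,0,0],"dr":[0,0,0]},{"claw":0,"offset":[0,0,0],"dr":[0,0,0]},{"claw":0,"offset":[0,0,0],"dr":[0,0,0]},{"claw":0,"offset":[0,0,-3],"dr":[0,0.007,0]}]' >/dev/null
python3 -m handwheel '[{"claw":0,"offset":[0,0,-3.5],"dr":[0,0,0]},{"claw":0,"offset":[0,0,-3.5],"dr":[0,0,0]},{"claw":0,"offset":[0,-6,0],"dr":[0,0,0.18]},{"claw":0,"offset":[0,-6,0],"dr":[0,0,0.18]},{"claw":0,"offset":[0,0,0],"dr":[0,0,0.18]}]'
python3 look.py 12
```

```text
time: 12.9
eef_pos: [0.5337, 0.0375, 0.2618]
orientation: [[-0.878, 0.479, 0.002], [0.479, 0.878, -0.001], [-0.003, -0.0, -1.0]]
contact_force: [0.3, 0.8, 0.5]
finger_gap: 0.0856
t 12.9 p [0.5337 0.0375 0.2618] gap 0.08556440110534444 F [0.2748 0.8477 0.4975] tau [ 0.0693  0.0525 -0.0192]
[[-0.878   0.4787  0.0023]
 [ 0.4787  0.878  -0.0014]
 [-0.0027 -0.0001 -1.    ]]
yaw y 61.39927583371691 q [-0.5373  0.1538  0.429   1.8788 -0.069   1.1216  0.9887]
```

View pics/t12.png

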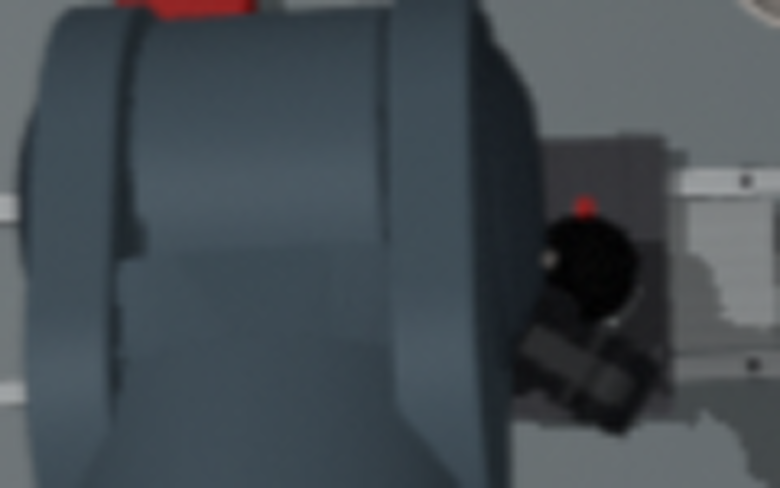

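View pics/s12.png

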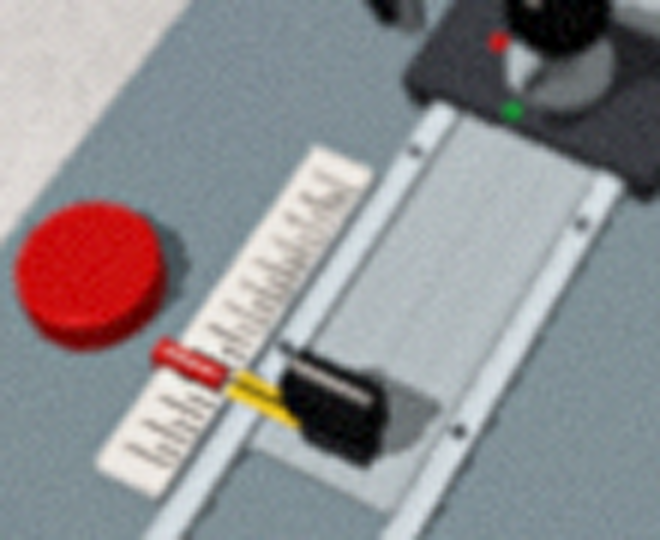

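Run:
```python
import pickle,cv2
d=pickle.load(open("d12.pkl","rb"))
cv2.imwrite("pics/z12.png",cv2.resize(d["side"]["img"][270:296,180:215,::-1],None,fx=20,fy=20,interpolation=cv2.INTER_CUBIC))
```

View pics/z12.png

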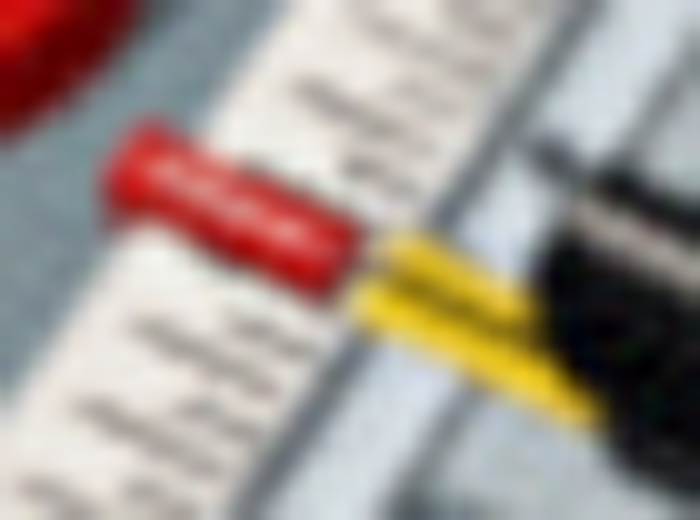

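Run:
```python
from h import *
import pickle
d=pickle.load(open("d12.pkl","rb"));s=d["side"]
Z=lambda u:[(u[0]+.5)/20-.5+180,(u[1]+.5)/20-.5+270]
yc=np.array([-.056,.9984,0])
for n,u,z in (("w0",(165,170),.133),("w1",(325,245),.133),("w0",(165,170),.131),("w1",(325,245),.131),("h0",(385,272),.130),("h1",(535,330),.130),("ptl",(400,235),.13),("ptr",(350,295),.13)):
    P=atz(s,Z(u),z);print(n,z,P.round(4),round(P@yc*1000,1))
```

```text
w0 0.133 [0.6052 0.1642 0.133 ] 130.0
w1 0.133 [0.5858 0.1628 0.133 ] 129.7
w0 0.131 [0.6061 0.1635 0.131 ] 129.3
w1 0.131 [0.5866 0.162  0.131 ] 128.9
h0 0.13 [0.5799 0.1611 0.13  ] 128.3
h1 0.13 [0.5628 0.1586 0.13  ] 126.9
ptl 0.13 [0.5811 0.1569 0.13  ] 124.1
ptr 0.13 [0.5815 0.165  0.13  ] 132.1
```

```bash
python3 -m handwheel '[{"claw":0,"offset":[0,0,0],"dr":[0,0,0.18]},{"claw":0,"offset":[0,0,0],"dr":[0,0,0.18]},{"claw":0,"offset":[0,0,0],"dr":[0,0,0]}]' >/dev/null
python3 -c "
from st import *
to(.546,0,.250)
"
```

```text
t 13.375 p [0.5337 0.0468 0.261 ] gap 0.08542582916384937 F [-0.3567  0.884  -1.0881] tau [-0.0109  0.0056  0.0236]
[[-0.6685  0.7437  0.0013]
 [ 0.7437  0.6685  0.0019]
 [ 0.0005  0.0022 -1.    ]]
yaw y 41.95373962753924 q [-0.5724  0.1574  0.4518  1.8783 -0.078   1.1211  0.6406]
offset cm [-4.3019 -2.2169  1.095 ]
```

```bash
python3 -m handwheel '[{"claw":0,"offset":[-4.3,-2.2,0.5],"dr":[0,0,0]},{"claw":0,"offset":[0,0,0],"dr":[0,0,0]},{"claw":0,"offset":[0,0,0],"dr":[0,0,0]}]' >/dev/null
python3 -c "
from st import *
to(.546,0,.190)
"
```

```text
t 13.75 p [0.5468 0.0033 0.2554] gap 0.08526999280436029 F [ 0.272   0.3224 -0.1512] tau [-0.0083  0.0047  0.01  ]
[[-0.6842  0.7293  0.0011]
 [ 0.7293  0.6842  0.0029]
 [ 0.0014  0.0028 -1.    ]]
yaw y 43.17197348368595 q [-0.5081  0.1887  0.4813  1.8604 -0.1001  1.1143  0.7635]
offset cm [-0.2015 -0.3018  6.5415]
```

```bash
python3 -m handwheel '[{"claw":0,"offset":[-0.25,-0.3,1],"dr":[0,0,0]},{"claw":0,"offset":[0,0,2.2],"dr":[0,0,0.03]},{"claw":0,"offset":[0,0,2.2],"dr":[0,0,0]},{"claw":0,"offset":[0,0,1],"dr":[0,0,0]},{"claw":0,"offset":[0,0,0],"dr":[0,0,0]}]' >/dev/null
python3 -c "
from st import *
to(.546,0,.175)
"
```

```text
t 14.375 p [0.5454 0.0035 0.188 ] gap 0.0851741600491042 F [-0.8633  0.1012  0.5511] tau [ 0.0463  0.0195 -0.0316]
[[-0.6711  0.7414 -0.0001]
 [ 0.7414  0.6711  0.0042]
 [ 0.0032  0.0027 -1.    ]]
yaw y 42.15218416306092 q [-0.4901  0.2676  0.4716  1.9269 -0.1502  0.9803  0.7868]
offset cm [-0.3056 -0.1989  1.2942]
```

```bash
python3 -m handwheel '[{"claw":0,"offset":[-0.3,-0.2,1.3],"dr":[0.003,-0.003,0]},{"claw":0,"offset":[0,0,0],"dr":[0,0,0]}]' >/dev/null
python3 -c "
from st import *
to(.546,0,.175)
"
python3 -m handwheel '[{"claw":1,"offset":[0,0,0.1],"dr":[0,0,0]},{"claw":1,"offset":[0,0,0],"dr":[0,0,0]},{"claw":1,"offset":[0,0,0],"dr":[0,0,0]},{"claw":1,"offset":[0,0,0],"dr":[0,0,0]},{"claw":1,"offset":[0,0,0],"dr":[0,0,0]}]' 90
python3 look.py 13
```

```text
t 14.625 p [0.5467 0.0001 0.175 ] gap 0.08555032216945933 F [-0.3809  0.9384 -0.2867] tau [0.0232 0.0476 0.0185]
[[-0.6719  0.7407  0.0014]
 [ 0.7407  0.6719 -0.    ]
 [-0.0009  0.001  -1.    ]]
yaw y 42.21216971641467 q [-0.4827  0.287   0.4701  1.9354 -0.1578  0.9535  0.7993]
offset cm [ 0.0395 -0.0557  0.0039]
time: 15.25
eef_pos: [0.5468, -0.0008, 0.1756]
orientation: [[-0.671, 0.741, 0.002], [0.741, 0.671, 0.0], [-0.001, 0.002, -1.0]]
contact_force: [-1.0, -0.4, -0.9]
finger_gap: 0.037
t 15.25 p [ 0.5468 -0.0008  0.1756] gap 0.037031878335214166 F [-1.0476 -0.4373 -0.9454] tau [ 0.0741 -0.0585  0.0891]
[[-0.6714  0.7411  0.002 ]
 [ 0.7411  0.6714  0.0003]
 [-0.0011  0.0017 -1.    ]]
yaw y 42.172236335159695 q [-0.4815  0.2862  0.4708  1.935  -0.158   0.9539  0.8004]
```

View pics/s13.png

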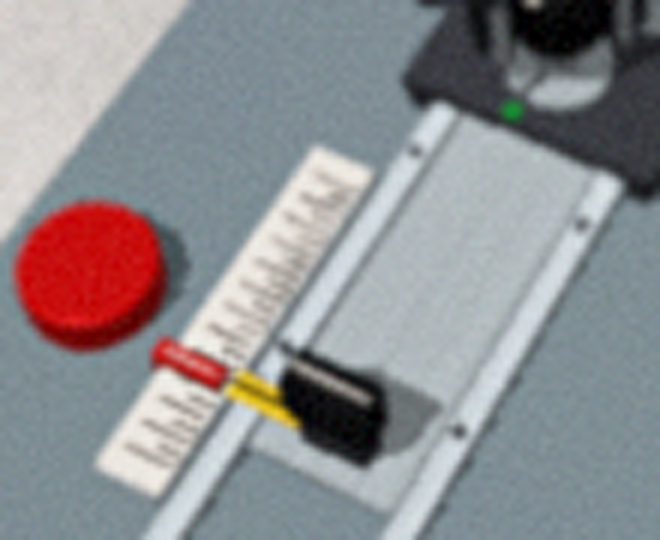

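Ball gripped, slide unmoved (flag line and hairline still collinear near (230,380)). Tighten: 74.5° clockwise.

```bash
python3 -m handwheel '[{"claw":1,"offset":[0,0,0],"dr":[0,0,0.14]},{"claw":1,"offset":[0,0,0],"dr":[0,0,0.14]},{"claw":1,"offset":[0,0,0],"dr":[0,0,0.14]},{"claw":1,"offset":[0,0,0],"dr":[0,0,0.14]},{"claw":1,"offset":[0,0,0],"dr":[0,0,0.14]}]' >/dev/null; python3 st.py
python3 -m handwheel '[{"claw":1,"offset":[0,0,0],"dr":[0,0,0.13]},{"claw":1,"offset":[0,0,0],"dr":[0,0,0.13]},{"claw":1,"offset":[0,0,0],"dr":[0,0,0.12]},{"claw":1,"offset":[0,0,0],"dr":[0,0,0.12]},{"claw":1,"offset":[0,0,0],"dr":[0,0,0.12]}]' >/dev/null
python3 look.py 14
python3 - <<'E'
import pickle,cv2
d=pickle.load(open("d14.pkl","rb"))
cv2.imwrite("pics/k14.png",cv2.resize(d["side"]["img"][190:300,175:300,::-1],None,fx=5.4,fy=5.4,interpolation=cv2.INTER_CUBIC))
E
```

```text
t 15.975 p [ 0.5462 -0.0011  0.1756] gap 0.036809013215217914 F [-2.1696  0.0475  1.1753] tau [-0.0813  0.0527  0.1855]
[[-0.0166  0.9999  0.0005]
 [ 0.9999  0.0166 -0.0009]
 [-0.0009  0.0005 -1.    ]]
yaw y 0.9536278951428206 q [-0.5857  0.3017  0.5949  1.94   -0.2038  0.9587  0.1227]
t 16.6 p [0.5466 0.0008 0.1757] gap 0.03707347130702968 F [ 3.104   1.4777 -2.3322] tau [ 0.7071 -0.1546  0.5268]
[[ 0.5792  0.8152  0.0013]
 [ 0.8152 -0.5792 -0.0009]
 [ 0.      0.0016 -1.    ]]
yaw y -35.395089955934736 q [-0.6858  0.3233  0.7132  1.9435 -0.2547  0.964  -0.4694]
```

View pics/k14.png

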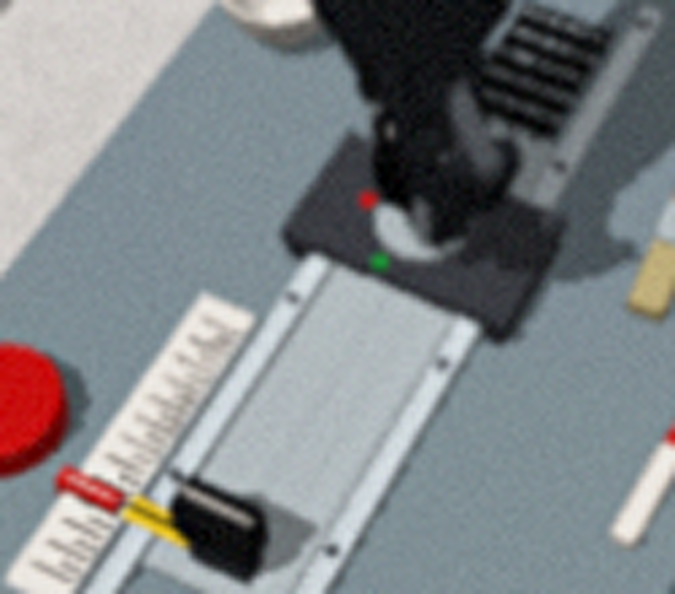

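```bash
python3 -m handwheel '[{"claw":1,"offset":[0,0,0],"dr":[0,0,0.06]},{"claw":1,"offset":[0,0,0],"dr":[0,0,0]}]'; python3 st.py
python3 -m handwheel '[{"claw":0,"offset":[0,0,0],"dr":[0,0,0]},{"claw":0,"offset":[0,0,0],"dr":[0,0,0]},{"claw":0,"offset":[0,0,0],"dr":[0,0,0]},{"claw":0,"offset":[0,0,0],"dr":[0,0,0]}]' >/dev/null
python3 -m handwheel '[{"claw":0,"offset":[0,0,-3.5],"dr":[0,0,0]},{"claw":0,"offset":[0,0,-3.5],"dr":[0,0,0]},{"claw":0,"offset":[0,0,-3],"dr":[0,0,0]},{"claw":0,"offset":[-3,4.5,0],"dr":[0,0,0]},{"claw":0,"offset":[-3,4.5,0],"dr":[0,0,0]}]' >/dev/null
python3 st.py
```

```text
time: 16.95
eef_pos: [0.5459, -0.0006, 0.176]
orientation: [[0.622, 0.783, -0.001], [0.783, -0.622, -0.004], [-0.004, 0.001, -1.0]]
contact_force: [-2.3, 1.1, 0.5]
finger_gap: 0.0369
t 16.95 p [ 0.5459 -0.0006  0.176 ] gap 0.03694678430391225 F [-2.2719  1.1165  0.5205] tau [-0.0179 -0.0782 -0.1368]
[[ 0.6217  0.7832 -0.0012]
 [ 0.7832 -0.6217 -0.0038]
 [-0.0037  0.0014 -1.    ]]
yaw y -38.44363887698522 q [-0.695   0.3257  0.7258  1.9434 -0.2562  0.9676 -0.5191]
t 18.075 p [ 0.5816 -0.0973  0.2792] gap 0.08515040882584944 F [ 0.2658  0.2368 -0.4887] tau [ 0.0474 -0.0188  0.0075]
[[ 0.6071  0.7946  0.0005]
 [ 0.7946 -0.6071 -0.0001]
 [ 0.0002  0.0004 -1.    ]]
yaw y -37.378858880514585 q [-0.5705  0.3072  0.8083  1.7439 -0.2376  1.1914 -0.3492]
```

```bash
python3 -m handwheel '[{"claw":0,"offset":[-0.8,-5.2,0],"dr":[0,0,0]},{"claw":0,"offset":[-0.8,-5.2,0],"dr":[0,0,0]},{"claw":0,"offset":[-0.8,-5.2,0],"dr":[0,0,0]},{"claw":0,"offset":[-0.8,-5.2,0],"dr":[0,0,0]},{"claw":0,"offset":[0,0,0],"dr":[0,0,0]}]' >/dev/null
python3 look.py 15
python3 - <<'E'
import pickle,cv2
d=pickle.load(open("d15.pkl","rb"))
cv2.imwrite("pics/k15.png",cv2.resize(d["side"]["img"][190:300,160:330,::-1],None,fx=4.6,fy=4.6,interpolation=cv2.INTER_CUBIC))
cv2.imwrite("pics/z15.png",cv2.resize(d["side"]["img"][270:296,180:215,::-1],None,fx=20,fy=20,interpolation=cv2.INTER_CUBIC))
E
```

```text
t 18.7 p [ 0.3935 -0.0039  0.2737] gap 0.08547694426727158 F [ 0.6418 -0.5168 -0.467 ] tau [ 0.0074 -0.0521 -0.0241]
[[ 0.6223  0.7827 -0.0072]
 [ 0.7826 -0.6224 -0.0152]
 [-0.0164  0.0039 -0.9999]]
yaw y -38.48900104463714 q [-0.868  -0.2408  0.6787  2.1586  0.1767  1.1876 -0.9437]
```

View pics/k15.png

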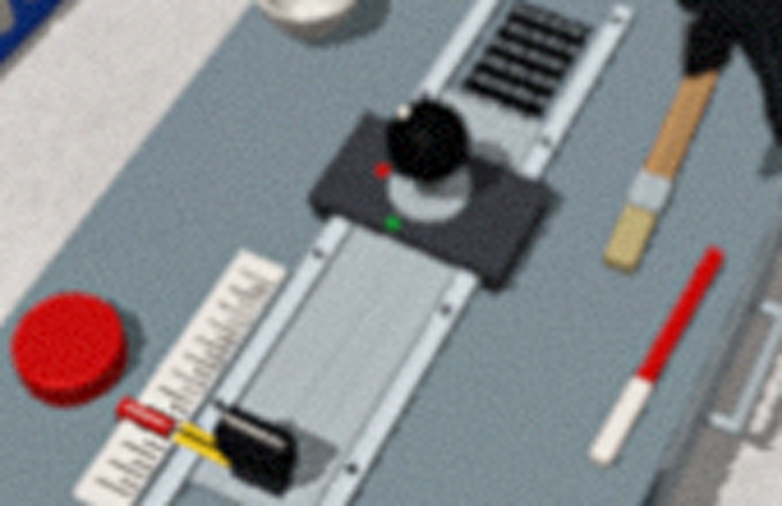

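View pics/t15.png

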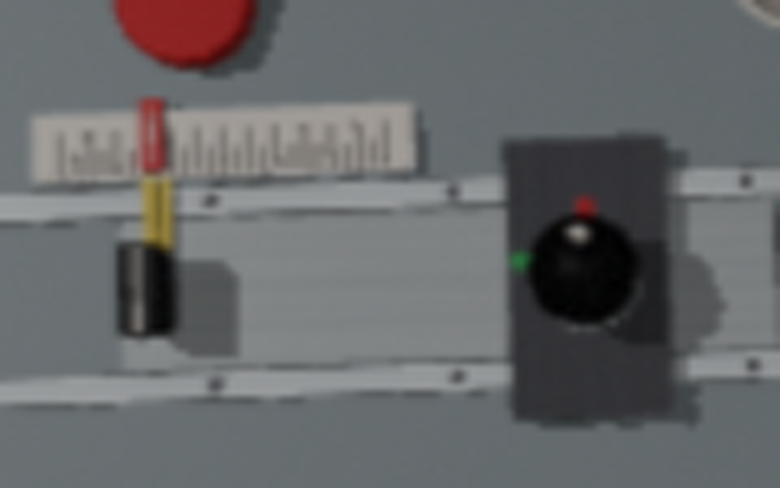

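View pics/z15.png

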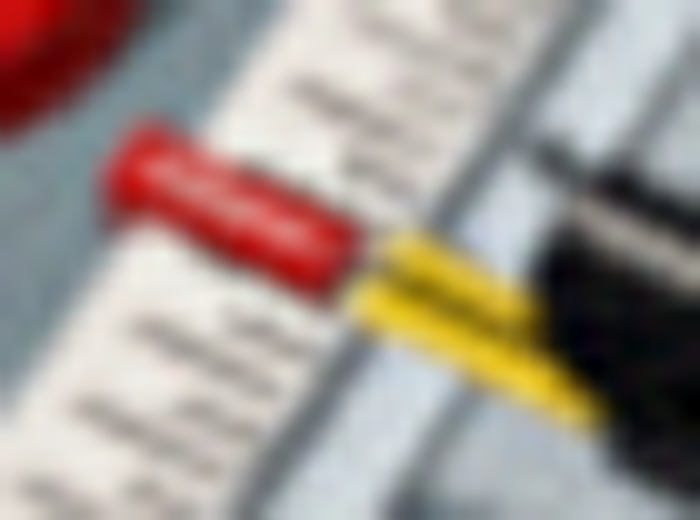

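```bash
python3 -m handwheel '[{"claw":0,"offset":[0,0,-1],"dr":[0,0,0]},{"claw":0,"offset":[0,0,0],"dr":[0,0,0]},{"claw":0,"offset":[0,0,0],"dr":[0,0,0]}]'; python3 -c "
from plant import env
print(env.sign_off())"
```

```text
time: 19.18
eef_pos: [0.4005, -0.0075, 0.2868]
orientation: [[0.631, 0.776, -0.001], [0.776, -0.63, -0.02], [-0.016, 0.011, -1.0]]
contact_force: [1.0, 0.2, -0.3]
finger_gap: 0.0856
the job is handed in; nothing more can be done
None
```

The job is handed in at about 19 s of the 61 s allowed. I turned the ball knob to its slack stop, moved the slide about 51 mm by its grip to the red flag, let go, and turned the knob back against its tight stop.

My last checks, from the pictures after tightening:

- **Pointer:** the hairline is about 1 mm short of the flag's middle, within the 4 mm allowed. The side view gives 1 to 1.5 mm and the top view about 1.2 mm. I did not refine it further.
- **Knob:** the white dot and disc line point at the red dot again, as they did at the start. The wrist felt about 0.5 N m when the knob met its stop.
- **Slide:** it did not shift during tightening.
- **Flag and deck things:** nothing appeared moved. I compared the flag and cap by eye in before-and-after pictures. The brush, pen and bowl I only saw in place, and did not measure.
- **Gripper:** it is open and clear of everything, with contact force near zero.

The finger gap on the ball read 37 mm although the ball is 40 mm across. The grip still held without slipping both ways. No check failed.

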